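# Slide the probe holder round its bent rod to the beaker

## Task

The probe holder is parked on the short leg of the bent steel rod. Slide it along the rod and round the bend until its probe hangs over the middle of the tall plain beaker (not the shallow dish), and let go of it there; leave the beaker and the dish standing where they are.

Things in the scene. Friction and masses are not known exactly. Their poses are not given: they have to be found in the camera images.
- holder_center (a point): Centre of the holder: white plastic block, 24 mm along the rod (its x), 30 wide (y), 44 tall (z up), a thin 52 mm probe hanging below. A 17 mm hole along x, 8 mm above this point, rides on the 10 mm rod with 3.5 mm play; it jams if turned over 15 deg off the rod. Hangs with this point 11 mm below the rod's axis. Pinch from above across the 30 mm. A spare without probe lies on the bench.
- rail: Fixed level rod, axis 200 mm above the bench, a post at each end (17 mm higher). Origin: on the bench under the join of bend and long leg, z up. In its frame, mm: long leg along +y from (0,0) to its post (0,230); bend: 60 deg arc, radius 90, centre (-90,0), from (0,0) to (-45,-78); then the short leg, 160 long, straight to its post (-184,-158). Holder starts on the short leg.
- beaker: White plastic beaker, the tall one of two vessels under the long leg, nearer to or farther from the bend than the dish: 68 mm across, 80 mm tall, loose, centred under the rod within 3 mm; the probe passes 35 mm above it. Origin: centre of its underside, z up.
- dish: White ceramic dish, the shallow vessel under the long leg: 72 mm across, 28 mm tall, loose. Origin: the centre of its underside. Not the target.

How it is judged (in metres and radians):
At the end, for the whole second after the job is handed in: The holder hangs released on the rod's long leg, within 15 degrees of upright, its centre within 20 mm (horizontally) of the beaker's centre; beaker and dish stand upright within 20 mm of where they began (horizontal distance between holder_center and beaker below 0.02 m and angle between holder_center's own z axis and vertical below 0.26 rad and height (world z) of holder_center above 0.17 m and angle between each of beaker, dish's own z axis and vertical below 0.1 rad and distance of each of beaker, dish from where it was at the start of the episode below 0.02 m); the robot touches nothing.
It fails at once if the beaker or the dish is knocked over (angle between any of beaker, dish's own z axis and vertical above 0.5 rad).
It also fails if it takes over 42 s, if anything falls off the work surface, if the arm or the gripper's body presses on something with over 40 N, if the wrist force passes 120 N, or if a joint passes its speed limit or range.

## Robot

A 6-joint arm with a two-finger parallel gripper is mounted at the origin on the work surface. World frame = base frame: x ahead of the robot, y to its left, z up, the work surface at z = 0. Lengths are in mm, angles in rad, forces in N, time in s.
With the tool pointing down it reaches from about 275 to 1000 mm from the base axis. Payload 8.4 kg.
Tool frame: the origin (TCP) lies midway between the tips of the shut fingers; the grasp point (between the pads) lies 19 mm behind it; z points along the fingers, y is the direction in which the jaws open and shut (so a half turn about z gives the same grasp; the last joint's range is limited). The gripper opens to 85 mm and grips with 20 to 120 N. Pads are 22 mm wide; open, the fingers measure 114 mm over their backs; the gripper's body (76 mm by 85 mm) begins 54 mm behind the grasp point. The pads swing forward as they close: fully open they stand 13 mm farther back than shut.
Start: joints at [1.337, 0.353, 1.633, -0, 1.155, -0.002], TCP at [143.579, 608.287, 197.881] pointing down, gripper open.
Joint ranges: [-2.63, 2.63], [-0.92, 2.1], [0.06, 2.66], [-1.3, 4.44], [0, 2.69], [-3.02, 3.02]. Speed limits (rad/s): [2.22, 2.22, 2.79, 3.14, 3.14, 3.14].

## Interface

Orientations are given as [roll, pitch, yaw] about the fixed x, y, z axes, in that order (R = Rz(yaw) Ry(pitch) Rx(roll)).
In Python, from rig import r gives the robot as it stands. The module is installed in compiled form; this text tells all that it offers.
- The arm moves only by the tool drive_tool, never from a script. Its argument "moves" is a list of rows, each a list of 3 entries, a list of its own where there are three numbers: the closure, from 0 (fully open) to 1 (shut), then the shift along the tool's x, y, z in cm, then the turn about the tool's z in degrees. In form: [[claw, [dx, dy, dz], roll], ...]. A call has 1 to 12 rows; each row is the pose to reach, as a shift and turn from the pose measured when the call began, along the tool's axes at that moment; what a row does not reach only later rows make up. A row lasts 1/8 s, in which the tool goes at most 62.5 mm and 10.7 degrees, less where a joint would pass 70% of its speed; a pose out of reach is approached as far as the arm can. A call with a gripper value outside its range is refused whole. The fingers move at their own pace and stop on an object; "grip_force" is the grip in N (left out, the last holds). Time passes only in rows, so rows that repeat a pose let the fingers close. It gives the time, the measured TCP pose, the force and the opening at its end, in the units of the state.
- r.sense(): the state, without advancing time (a new reading comes with each control period).
- r.grab_frame(name): name is "scene" or "top" or "wrist"; returns a dict with "color" (400x640x3 uint8, red, green, blue), "fx", "fy", "cx", "cy" (pixels), "D" ([k1, k2, p1, p2, k3] as OpenCV has them; the pictures are not rectified), "pose" (4x4, takes a point from camera to world coordinates); the wrist camera has in their place "hand_eye" (4x4, takes a point from camera to tool coordinates, whose origin is the TCP and whose axes are the flange's). Camera axes: x right, y up, looking along -z (the intrinsics and any distortion apply to the point x, -y, -z); pixel columns grow to the right and rows downward; lengths in mm; the calibration is good to about 2 mm. A picture is of the moment at which its call begins: read the wrist's pose just before it. There is no depth.
- r.sign_off(): hands the job in, once; it reports no verdict.
Trained networks look in the newest picture that a camera, given by its name, has taken for a name from the list of things; names that differ only in an ending like _2 or _b are one class to them, and where a whole thing is asked for, a point or a joint stands for the part that bears it (a point fixed in the world has none). Each returns a list of dicts, best first, with "score" (0 to 1); they miss things now and then, are a little off and sometimes report something else, mostly with a low value. They report only what shows in the picture. A call takes as long as a camera call.
- r.outline_of(thing, camera): "mask" (400x640 bool, what is visible of it) and "at" ([column, row] in pixels, amid what is visible of it).
- r.spot_point(thing, camera): "at" ([column, row] in pixels: a listed point, or the origin of a listed thing).
The state is a dict: "clock": time; "qpos": joint angles; "qvel": joint speeds; "joint_efforts": joint torques, N m; "eef_pos": TCP position; "tcp_rot": TCP orientation; "contact_force": force on the tool from outside, world axes, zero at the start; "wrist_torque": the same for the moment, N m; "opening": opening from 0.0 (shut) to 1.0 (fully open).
Only numpy, scipy, OpenCV 4.12 (cv2) and the standard library are available. Lean on these libraries where they do the work, as an engineer would, in place of code of your own. Each camera call takes 0.05 s, during which the arm holds its last target.

## Working session

There is one attempt and no reset: what is moved stays moved. The work goes in short steps, Python scripts to look and compute and a tool call to move; the robot and the scene stay as the last step left them, time stands still between calls to the robot, and variables do not carry over. Pictures are saved under pics/ and viewed, and the job is handed in when it is done.

Besides the shell and the picture viewer there is one more tool, called after ">>>" as name([rows], argument=value, ...), one row to a line, values as JSON. drive_tool: Moves the arm, as the interface text tells. Its arguments: {"type":"object","properties":{"moves":{"type":"array"},"grip_force":{"type":"number"}},"required":["moves"]}

```bash
mkdir -p pics; ls
python3 - <<'E'
from rig import r
import cv2
s=r.sense()
print({k:(v if not hasattr(v,'round') else v) for k,v in s.items()})
for n in ['scene','top']:
    f=r.grab_frame(n)
    print(n,f['fx'],f['fy'],f['cx'],f['cy'],f['D'],f['pose'])
    im=f['color'][:,:,::-1].copy()
    for t in ['holder_center','rail','beaker','dish']:
        try:
            o=r.spot_point(t,n); print(t,[(x['score'],x['at']) for x in o][:4])
            o=r.outline_of(t,n); print(' o',[(x['score'],x['at'],x['mask'].sum()) for x in o][:4])
        except Exception as e: print(e)
    cv2.imwrite(f'pics/{n}0.png',im)
E
```

```text
pics
{'clock': 0.0, 'qpos': array([ 1.33658006e+00,  3.53678781e-01,  1.63412580e+00,  1.61779270e-05,
        1.15519466e+00, -2.38336137e-03]), 'qvel': array([ 0.00043681,  0.00169357,  0.00062177, -0.00070915, -0.00110795,
        0.00137055]), 'joint_efforts': array([ 2.70421348e-03, -6.05224514e+01, -3.42092407e+01,  4.75229572e-04,
        8.97443038e-03,  6.73384676e-06]), 'eef_pos': array([143.46528187, 607.77883084, 197.14614524]), 'tcp_rot': array([-3.14018610e+00, -1.81439198e-05,  2.90975320e+00]), 'contact_force': array([-0.13054978,  0.27028753,  0.05737359]), 'wrist_torque': array([0.03838932, 0.02578663, 0.075601  ]), 'opening': 0.9976994372184076}
scene 434.216815727965 434.216815727965 324.7925968927472 192.85993888465663 [-0.0155754  0.         0.         0.         0.       ] [[ 8.35595147e-02 -5.52950566e-01  8.29013558e-01  1.21617080e+03]
 [ 9.96208633e-01  6.65650387e-02 -5.60129972e-02 -3.35224061e+01]
 [-2.42109010e-02  8.30550881e-01  5.56416270e-01  5.51167777e+02]
 [ 0.00000000e+00  0.00000000e+00  0.00000000e+00  1.00000000e+00]]
holder_center [(0.6, [20
[... 246 characters left out ...]
.int64(750))]
top 423.68408709323336 423.68408709323336 314.7197088742942 194.60320360122367 [0.02737384 0.         0.         0.         0.        ] [[ 1.42218628e-04  9.92423151e-01 -1.22866877e-01  5.01736553e+02]
 [-9.99993266e-01 -3.09431781e-04 -3.65684344e-03 -1.84044924e+01]
 [-3.66715500e-03  1.22866570e-01  9.92416424e-01  8.68465942e+02]
 [ 0.00000000e+00  0.00000000e+00  0.00000000e+00  1.00000000e+00]]
holder_center [(0.59, [419.5, 177.8])]
 o [(0.81, [421.1, 176.6], np.int64(399))]
rail []
 o [(0.96, [288.3, 244.5], np.int64(2414))]
beaker [(0.67, [286.6, 253.2])]
 o [(0.83, [284.2, 257.4], np.int64(832))]
dish [(0.65, [319.9, 218.7])]
 o [(0.77, [319.5, 215.4], np.int64(753))]
```

View pics/scene0.png

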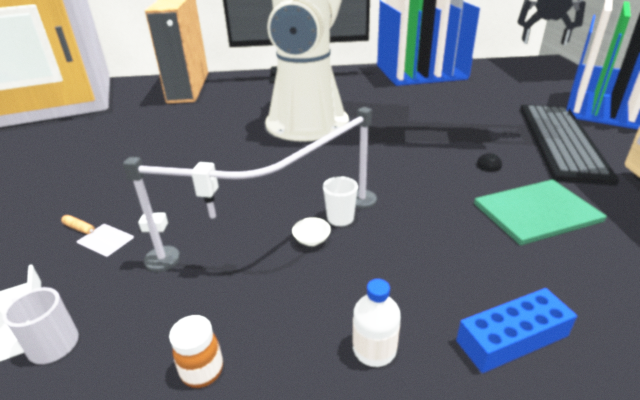

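View pics/top0.png

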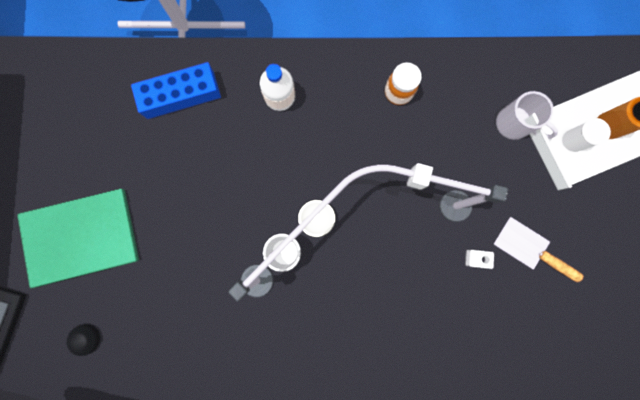

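The top view shows the short-leg post at (500,193), the holder at (420,176), the dish at (317,218), the beaker at (283,253) and the long-leg post at (238,291). So the beaker is the vessel farther from the bend, and the spare holder lies on the bench at (480,260). Next I fit the rail pose and the vessel positions.

```bash
cat > h.py <<'E'
import numpy as np, cv2
from rig import r
def proj(f,P):
    T=np.linalg.inv(f['pose']); c=(T[:3,:3]@np.atleast_2d(P).T).T+T[:3,3]
    K=np.array([[f['fx'],0,f['cx']],[0,f['fy'],f['cy']],[0,0,1]])
    q=c*[1,-1,-1]
    return cv2.projectPoints(q.astype(float),np.zeros(3),np.zeros(3),K,np.array(f['D'],float))[0][:,0]
def ray(f,uv,z):
    K=np.array([[f['fx'],0,f['cx']],[0,f['fy'],f['cy']],[0,0,1]])
    u=cv2.undistortPoints(np.array([[uv]],float),K,np.array(f['D'],float))[0,0]
    d=f['pose'][:3,:3]@np.array([u[0],-u[1],-1]); o=f['pose'][:3,3]
    return o+d*(z-o[2])/d[2]
# path param s: s>0 on long leg (y), 0..-94.25 bend, then short leg
L=90*np.pi/3
def path(s):
    if s>=0: return np.array([0,s]),np.pi/2
    if s>=-L:
        a=s/90; return np.array([-90+90*np.cos(a),90*np.sin(a)]),np.pi/2+a
    a=-np.pi/3; p=np.array([-90+90*np.cos(a),90*np.sin(a)]); t=np.array([np.cos(np.pi/6),np.sin(np.pi/6)])
    return p+t*(s+L),np.pi/6
def world(s,x,y,th):
    p,h=path(s); c,sn=np.cos(th),np.sin(th)
    return np.array([x+c*p[0]-sn*p[1],y+sn*p[0]+c*p[1]]),h+th
E
python3 - <<'E'
from h import *
from scipy.optimize import least_squares
fs={n:r.grab_frame(n) for n in ['top','scene']}
# rod pixels: bright thin pixels near; use rail mask
D={}
for n in fs:
    m=r.outline_of('rail',n)[0]['mask']
    cv2.imwrite(f'pics/m_{n}.png',m.astype(np.uint8)*255)
    D[n]=m
print([ray(fs['top'],p,217) for p in [(500,193),(238,291)]], ray(fs['top'],(420,177),200))
a=ray(fs['top'],(500,193),217)[:2]; b=ray(fs['top'],(238,291),217)[:2]
print(np.linalg.norm(a-b), np.hypot(184,388))
lb=np.arctan2(*(b-a)[::-1]); ll=np.arctan2(388,184); th=lb-ll
c,s=np.cos(th),np.sin(th); R=np.array([[c,-s],[s,c]])
x0=((a-R@[-184,-158])+(b-R@[0,230]))/2
S=np.linspace(-L-150,220,150)
def edge(n):
    m=D[n].astype(np.uint8)
    return cv2.distanceTransform(1-m,cv2.DIST_L2,5),cv2.distanceTransform(m,cv2.DIST_L2,5)
from scipy.ndimage import map_coordinates,gaussian_filter
# use grey image: rod brightness profile: maximise blurred mask
B={n:gaussian_filter(D[n].astype(float),2) for n in fs}
DT={n:edge(n)[0] for n in fs}
def res(v,ns=('top','scene'),stage=1):
    out=[]
    P=np.array([np.r_[world(q,*v)[0],200] for q in S])
    for n in ns:
        uv=proj(fs[n],P)
        if stage==1: out.append(map_coordinates(DT[n],[uv[:,1],uv[:,0]],order=1,mode='nearest'))
        else: out.append(5*(1-map_coordinates(B[n],[uv[:,1],uv[:,0]],order=1)))
    return np.concatenate(out)
v0=np.r_[x0,th]; print(v0, np.abs(res(v0)).mean())
for ns in [('top',),('scene',),('top','scene')]:
    o=least_squares(res,v0,args=(ns,1),x_scale=[1,1,.01],loss='soft_l1',diff_step=1e-4)
    o=least_squares(res,o.x,args=(ns,2),x_scale=[1,1,.01],diff_step=1e-4)
    print(ns,o.x,np.abs(res(o.x,ns)).mean())
v=o.x
np.save('rail.npy',v)
for n in fs:
    im=fs[n]['color'][:,:,::-1].copy()
    im=cv2.resize(im,None,fx=2,fy=2)
    uv=proj(fs[n],np.array([np.r_[world(q,*v)[0],200] for q in np.linspace(-L-160,230,60)]))
    for p in uv: cv2.circle(im,tuple(np.round(p*2+.5).astype(int)),1,(0,0,255),-1)
    x=(300,150) if n=='top' else (200,150)
    if n=='top': im=im[250:650,400:1100]
    else: im=im[150:600,150:850]
    cv2.imwrite(f'pics/fit_{n}.png',im)
def cen(n,t,z):
    o=r.outline_of(t,n)[0]; ys,xs=np.nonzero(o['mask'])
    return ray(fs[n],o['at'],z)
for t,z in [('beaker',40),('dish',14),('holder_center',189)]:
  for n in fs:
    o=r.outline_of(t,n); q=r.spot_point(t,n)
    print(t,n,ray(fs[n],o[0]['at'],z).round(1) if o else None, [(k['score'],ray(fs[n],k['at'],{'beaker':0,'dish':0}.get(t,189)).round(1)) for k in q])
E
```

```text
[array([ 584.79003129, -301.26819184,  217.        ]), array([436.28844016,  99.40327358, 217.        ])] [ 612.71396504 -183.7318357   200.        ]
427.3059159071107 429.4182110716778
[600.55278899 -60.21931347   0.79775283] 0.2971285
('top',) [600.34490642 -58.22950926   0.80365809] 0.2549683
('scene',) [596.87035472 -56.47589549   0.81045274] 0.3267828
('top', 'scene') [599.4648271  -57.62940119   0.805983  ] 0.2908426
beaker top [484.1  47.7  40. ] [(0.65, array([493.4,  41.3,   0. ]))]
beaker scene [472.1  46.2  40. ] [(0.77, array([480.9,  58.7,   0. ]))]
dish top [561.8 -23.5  14. ] [(0.95, array([564.4, -20.7,   0. ]))]
dish scene [542.4 -19.4  14. ] [(0.96, array([556.5, -25.9,   0. ]))]
holder_center top [ 614.7 -187.1  189. ] [(0.91, array([ 613.6, -184.3,  189. ]))]
holder_center scene [ 625.2 -180.9  189. ] [(0.78, array([ 621.5, -182.1,  189. ]))]
```

View pics/fit_top.png

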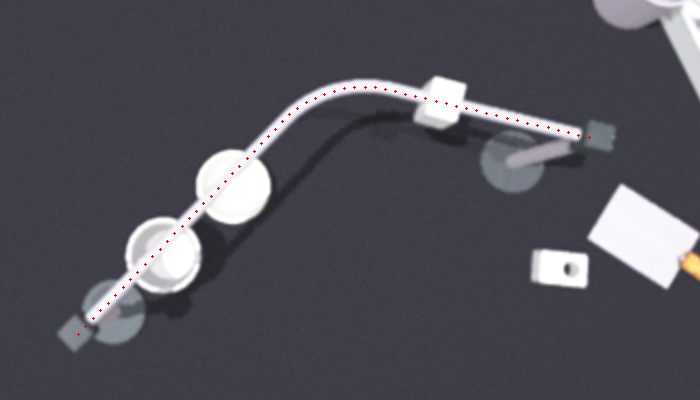

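View pics/fit_scene.png

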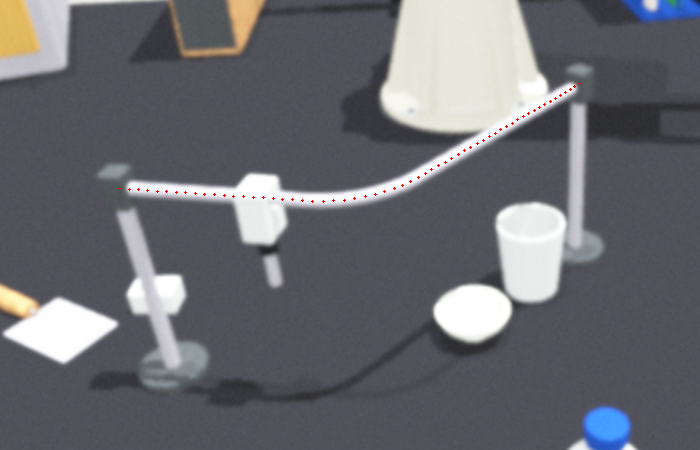

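The rail fit lines up with the rod in both views. Now I'll pin down positions along the rod and plan the approach.

```bash
cat >> h.py <<'E'
from scipy.spatial.transform import Rotation as Ro
def rel(xyz,yaw,s=None):
    s=s or r.sense(); R=Ro.from_euler('xyz',s['tcp_rot']).as_matrix()
    d=R.T@(np.array(xyz)-s['eef_pos'])/10
    R2=Ro.from_euler('xyz',[np.pi,0,yaw]).as_matrix()
    rv=Ro.from_matrix(R.T@R2).as_rotvec()
    return d.round(2),np.degrees(rv).round(1)
def sproj(p,v):
    S=np.linspace(-L-160,230,4000); W=np.array([world(q,*v)[0] for q in S])
    d=np.linalg.norm(W-np.array(p)[:2],axis=1); i=d.argmin(); return S[i],d[i]
E
python3 - <<'E'
from h import *
v=np.load('rail.npy')
f=r.grab_frame('top')
m=r.outline_of('beaker','top')[0]['mask']
(cx,cy),(a,b),ang=cv2.fitEllipse(max(cv2.findContours(m.astype(np.uint8),cv2.RETR_EXTERNAL,cv2.CHAIN_APPROX_NONE)[0],key=len))
print('beaker ell',cx,cy,a,b)
def rep(n,p): print(n,p.round(1),'s,d',sproj(p,v))
rep('rim eye',ray(f,(281.5,252),80)); rep('ell',ray(f,(cx,cy),80))
rep('dish',ray(f,(316.7,218.3),28))
g=r.grab_frame('scene')
rep('rim scene',ray(g,((150+531)/2,(150+222)/2),80))
for p in [(613.6,-184.3),(621.5,-182.1)]: rep('holder',np.array(p))
for x in [-130,-140,-150]: print(x,world(x,*v))
print('dish scene',ray(g,((150+473)/2,(150+308)/2),28))
E
```

```text
beaker ell 286.4401550292969 257.33935546875 19.64252471923828 37.550933837890625
rim eye [492.7  45.7  80. ] s,d (np.float64(148.50493731533436), np.float64(0.6865520448574415))
ell [483.   36.5  80. ] s,d (np.float64(149.23149062307283), np.float64(12.687829616614557))
dish [558.4 -19.2  28. ] s,d (np.float64(56.23266723254801), np.float64(0.7427257380625467))
rim scene [493.4  47.1  80. ] s,d (np.float64(148.98930618716003), np.float64(2.1348679261956702))
holder [ 613.6 -184.3] s,d (np.float64(-135.94068266427874), np.float64(1.0147469212727744))
holder [ 621.5 -182.1] s,d (np.float64(-131.94463947171712), np.float64(6.131137170419044))
-130 (array([ 616.00241977, -178.78198635]), np.float64(1.3295817793097244))
-140 (array([ 613.6135979 , -188.49247192]), np.float64(1.3295817793097244))
-150 (array([ 611.22477603, -198.2029575 ]), np.float64(1.3295817793097244))
dish scene [558.41747302 -16.7997447   28.        ]
```

Run:
```python
from h import *
print(rel([143,608,300],2.91)); print(rel([400,250,300],2.2));print(rel([615,-184,300],1.33))
```

```text
(array([  0.05,  -0.04, -10.21]), array([ 0., -0., -0.]))
(array([-33.19, -28.98, -10.21]), array([ 0. , -0. , 40.7]))
(array([-64.08, -66.28, -10.21]), array([ 0. , -0. , 90.5]))
```

>>> drive_tool([
  [0,[0,0,-6],0],
  [0,[-6,-6,-10.2],8],
  [0,[-64,-66.3,-10.2],90],
  [0,[-64,-66.3,-10.2],90],
  [0,[-64,-66.3,-10.2],90],
  [0,[-64,-66.3,-10.2],90],
  [0,[-64,-66.3,-10.2],90],
  [0,[-64,-66.3,-10.2],90],
  [0,[-64,-66.3,-10.2],90],
  [0,[-64,-66.3,-10.2],90],
  [0,[-64,-66.3,-10.2],90],
  [0,[-64,-66.3,-10.2],90],
])

```text
clock: 3.35
eef_pos: [492.4, 21.0, 296.3]
tcp_rot: [3.141, -0.001, 1.339]
contact_force: [1.3, 0.9, -0.1]
opening: 0.998
```

Run:
```python
from h import *
print(rel([615,-184,300],1.33))
```

```text
(array([-17.13,  16.65,  -0.36]), array([ 0.1, -0. ,  0.5]))
```

>>> drive_tool([
  [0,[-17.1,16.6,-0.4],0.5],
  [0,[-17.1,16.6,-0.4],0.5],
  [0,[-17.1,16.6,-0.4],0.5],
  [0,[-17.1,16.6,-0.4],0.5],
  [0,[-17.1,16.6,-0.4],0.5],
  [0,[-17.1,16.6,-0.4],0.5],
  [0,[-17.1,16.6,-0.4],0.5],
])

```text
clock: 4.22
eef_pos: [614.2, -182.5, 300.6]
tcp_rot: [3.141, -0.001, 1.331]
contact_force: [0.0, -1.3, 0.5]
opening: 1.001
```

Run:
```python
from h import *
v=np.load('rail.npy')
s=r.sense(); f=r.grab_frame('wrist')
print(s['clock'],s['eef_pos'],s['tcp_rot'],s['qvel'])
T=np.eye(4);T[:3,:3]=Ro.from_euler('xyz',s['tcp_rot']).as_matrix();T[:3,3]=s['eef_pos']
f['pose']=T@f['hand_eye']
im=f['color'][:,:,::-1].copy()
for q in np.linspace(-L-160,-60,40):
    p=proj(f,[np.r_[world(q,*v)[0],200]])[0]
    if abs(p[0])<2000 and abs(p[1])<2000: cv2.circle(im,tuple(p.astype(int)),1,(0,0,255),-1)
o=r.spot_point('holder_center','wrist'); print([(k['score'],k['at'],ray(f,k['at'],189)) for k in o])
o=r.outline_of('holder_center','wrist'); print([(k['score'],k['at']) for k in o])
cv2.imwrite('pics/w1.png',im)
```

```text
4.225 [ 614.15718514 -182.52917113  300.62638111] [ 3.14076519e+00 -6.81719344e-04  1.33096887e+00] [ 0.00342488 -0.0044572  -0.00068743 -0.00204317 -0.00067084 -0.00285492]
[(0.72, [323.7, 186.0], array([ 613.87048755, -184.9281671 ,  189.        ]))]
[(0.64, [323.9, 189.0])]
```

View pics/w1.png

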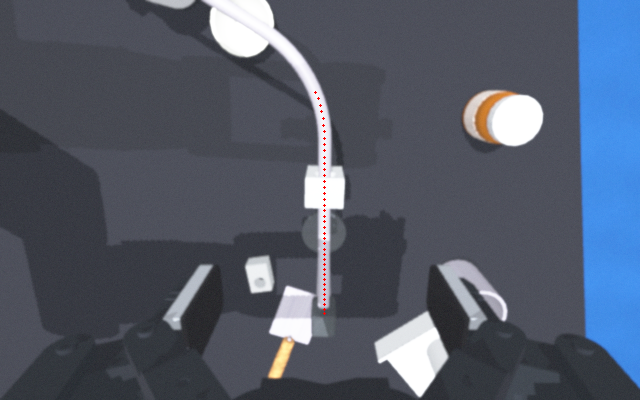

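Run:
```python
from h import *
v=np.load('rail.npy')
s=r.sense(); f=r.grab_frame('wrist')
T=np.eye(4);T[:3,:3]=Ro.from_euler('xyz',s['tcp_rot']).as_matrix();T[:3,3]=s['eef_pos']
f['pose']=T@f['hand_eye']
im=f['color'][:,:,::-1][130:250,250:400]
im=cv2.resize(im,None,fx=5,fy=5,interpolation=cv2.INTER_CUBIC)
def put(c,yaw,col):
    R=Ro.from_euler('z',yaw).as_matrix()
    for z in (-22,22):
        P=np.array([[12,15,z],[12,-15,z],[-12,-15,z],[-12,15,z]])@R.T+c
        uv=((proj(f,P)-[250,130]+.5)*5).astype(int)
        cv2.polylines(im,[uv.reshape(-1,1,2)],True,col,1)
p,h=world(-136,*v); print(p,h)
put(np.r_[p,189],h,(0,0,255))
cv2.imwrite('pics/w1z.png',im)
```

```text
[ 614.56912665 -184.60827769] 1.3295817793097244
```

View pics/w1z.png

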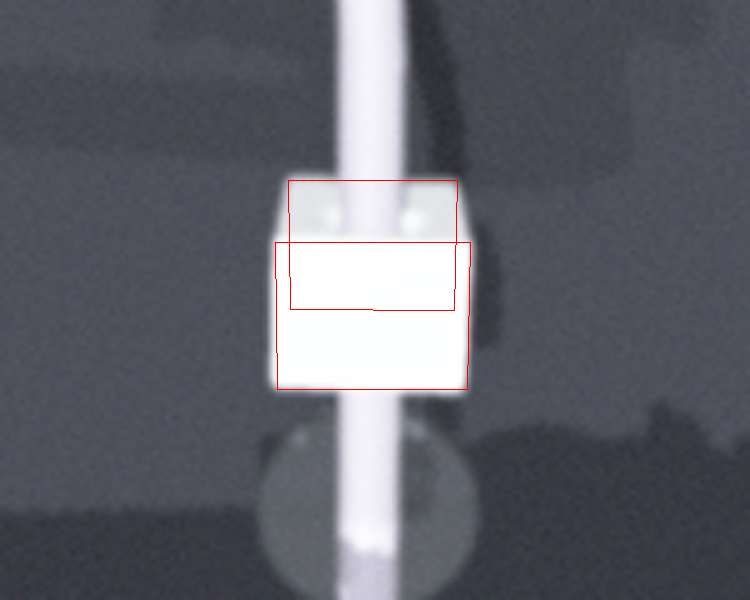

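The model outline matches the block to within about 1 mm, with s = -136 at (614.5, -184.6). Descending now, to TCP z 172.

Run:
```python
from h import *
print(rel([614.5,-184.6,172],1.3296))
```

```text
(array([-0.18,  0.03, 12.88]), array([ 0.1, -0. ,  0.1]))
```

>>> drive_tool([
  [0,[-0.2,0,4],0],
  [0,[-0.2,0,8],0],
  [0,[-0.2,0,11],0],
  [0,[-0.2,0,12.9],0],
  [0,[-0.2,0,12.9],0],
  [0.3,[-0.2,0,12.9],0],
  [0.5,[-0.2,0,12.9],0],
  [0.7,[-0.2,0,12.9],0],
  [0.8,[-0.2,0,12.9],0],
  [0.9,[-0.2,0,12.9],0],
], grip_force=30)

```text
clock: 5.68
eef_pos: [614.6, -184.9, 172.8]
tcp_rot: [3.139, -0.0, 1.331]
contact_force: [-0.6, 1.4, 5.6]
opening: 0.338
```

```bash
cat > look.py <<'E'
from h import *
import sys
v=np.load('rail.npy')
s=r.sense(); f=r.grab_frame('wrist')
T=np.eye(4);T[:3,:3]=Ro.from_euler('xyz',s['tcp_rot']).as_matrix();T[:3,3]=s['eef_pos']
f['pose']=T@f['hand_eye']
im=f['color'][:,:,::-1].copy()
for q in np.linspace(-L-160,230,80):
    P=np.r_[world(q,*v)[0],200]
    if (np.linalg.inv(f['pose'])@np.r_[P,1])[2]>-30: continue
    p=proj(f,[P])[0]
    if abs(p[0])<2000 and abs(p[1])<2000: cv2.circle(im,tuple(p.astype(int)),1,(0,0,255),-1)
cv2.imwrite(sys.argv[1],im)
print(s['clock'],s['eef_pos'].round(1),s['tcp_rot'].round(3),s['contact_force'].round(1),s['wrist_torque'].round(2),s['opening'],'s,d',sproj(s['eef_pos'],v))
E
python3 look.py pics/w2.png
```

```text
5.675 [ 614.6 -184.9  172.8] [ 3.139 -0.     1.331] [-0.6  1.4  5.6] [0.06 0.27 0.  ] 0.338084467544629 s,d (np.float64(-136.30395931814797), np.float64(0.11533491496428663))
```

View pics/w2.png

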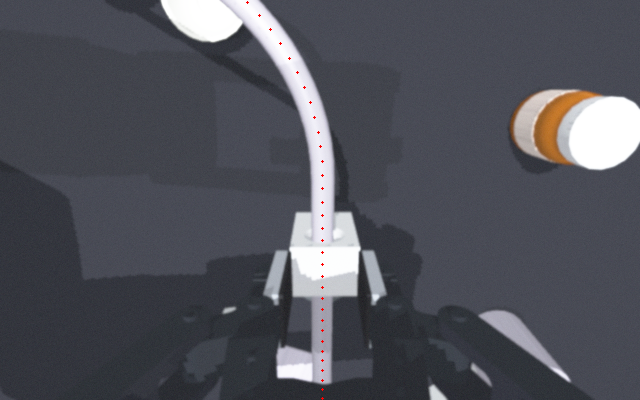

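The holder is gripped: the opening is about 29 mm, and the overlay dots run along the rod through the bend. Next I lift it about 3 mm to the middle of its play and slide it to the start of the bend.

```bash
cat > plan.py <<'E'
from h import *
import sys
v=np.load('rail.npy'); z=float(sys.argv[1]); off=float(sys.argv[2])
for q in map(float,sys.argv[3:]):
    p,h=world(q,*v); n=np.array([-np.sin(h),np.cos(h)])
    d,a=rel(np.r_[p+off*n,z],h); print(q,d.round(1),a)
E
python3 plan.py 176 0 -136 -136 -130 -120 -110 -100 -90 -80 -70 -60 -60
```

```text
-136.0 [ 0.  -0.  -0.3] [ 0.2 -0.   0.1]
-136.0 [ 0.  -0.  -0.3] [ 0.2 -0.   0.1]
-130.0 [ 0.6 -0.  -0.3] [ 0.2 -0.   0.1]
-120.0 [ 1.6 -0.  -0.3] [ 0.2 -0.   0.1]
-110.0 [ 2.6 -0.  -0.3] [ 0.2 -0.   0.1]
-100.0 [ 3.6 -0.  -0.3] [ 0.2 -0.   0.1]
-90.0 [ 4.6 -0.  -0.3] [ 0.2 -0.  -2.6]
-80.0 [ 5.6 -0.1 -0.3] [ 0.2 -0.  -9. ]
-70.0 [ 6.6 -0.3 -0.3] [  0.2  -0.  -15.4]
-60.0 [ 7.6 -0.6 -0.3] [  0.2   0.  -21.7]
-60.0 [ 7.6 -0.6 -0.3] [  0.2   0.  -21.7]
```

>>> drive_tool([
  [0.9,[0,0,-0.3],0],
  [0.9,[0,0,-0.3],0],
  [0.9,[0.6,0,-0.3],0],
  [0.9,[1.6,0,-0.3],0],
  [0.9,[2.6,0,-0.3],0],
  [0.9,[3.6,0,-0.3],0],
  [0.9,[4.1,0,-0.3],0],
  [0.9,[4.1,0,-0.3],0],
])

```text
clock: 6.72
eef_pos: [624.5, -144.6, 175.8]
tcp_rot: [3.139, -0.0, 1.332]
contact_force: [-0.0, -0.5, -1.1]
opening: 0.333
```

```bash
python3 look.py pics/w3.png; python3 plan.py 176 0 -95 -90 -80 -70 -60 -50 -50
```

```text
6.725 [ 624.5 -144.6  175.8] [ 3.139 -0.     1.332] [-0.  -0.5 -1.1] [ 0.   -0.03 -0.06] 0.33344702364123924 s,d (np.float64(-94.76932855909848), np.float64(0.08075990242351412))
-95.0 [ 0. -0. -0.] [ 0.2 -0.   0.1]
-90.0 [ 0.5 -0.  -0. ] [ 0.2 -0.  -2.6]
-80.0 [ 1.5 -0.1 -0. ] [ 0.2 -0.  -9. ]
-70.0 [ 2.5 -0.3 -0. ] [  0.2   0.  -15.3]
-60.0 [ 3.4 -0.6 -0. ] [  0.2   0.  -21.7]
-50.0 [ 4.3 -1.1 -0. ] [  0.2   0.  -28.1]
-50.0 [ 4.3 -1.1 -0. ] [  0.2   0.  -28.1]
```

View pics/w3.png

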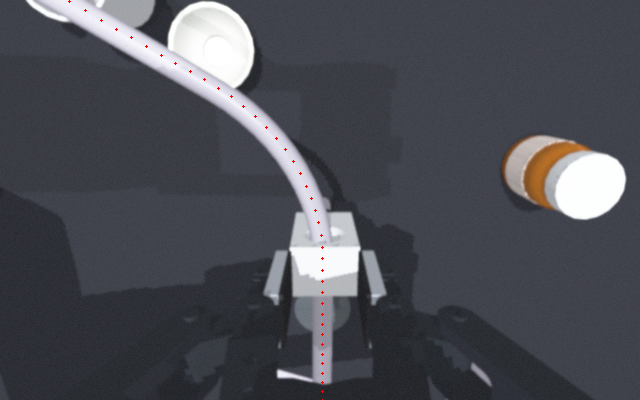

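The force is about zero and the holder hangs free on the rod. The overlay still follows the rod, with the dish at (212,45) and the beaker rim at (65,5). Now the first half of the bend.

>>> drive_tool([
  [0.9,[0.5,0,0],-2.6],
  [0.9,[1.5,-0.1,0],-9],
  [0.9,[2.5,-0.3,0],-15.3],
  [0.9,[3.4,-0.6,0],-21.7],
  [0.9,[4.3,-1.1,0],-28.1],
  [0.9,[4.3,-1.1,0],-28.1],
  [0.9,[4.3,-1.1,0],-28.1],
])

```text
clock: 7.65
eef_pos: [624.0, -101.1, 175.9]
tcp_rot: [3.139, 0.001, 1.819]
contact_force: [-0.5, -0.4, -0.9]
opening: 0.333
```

```bash
python3 look.py pics/w4.png; python3 plan.py 176 0 -50 -40 -30 -20 -10 0 10 20 20
```

```text
7.65 [ 624.  -101.1  175.9] [3.139e+00 1.000e-03 1.819e+00] [-0.5 -0.4 -0.9] [ 0.01  0.01 -0.02] 0.33340296807844383 s,d (np.float64(-50.69176122296429), np.float64(0.5395147848505231))
-50.0 [ 0.1  0.  -0. ] [ 0.1  0.1 -0.1]
-40.0 [ 1.1 -0.  -0. ] [ 0.1  0.1 -6.5]
-30.0 [ 2.  -0.2 -0. ] [  0.1   0.1 -12.8]
-20.0 [ 3.  -0.4 -0. ] [  0.1   0.1 -19.2]
-10.0 [ 3.9 -0.8 -0. ] [  0.1   0.1 -25.6]
0.0 [ 4.8 -1.3 -0. ] [  0.1   0.1 -31.9]
10.0 [ 5.7 -1.8 -0. ] [  0.1   0.1 -31.9]
20.0 [ 6.5 -2.4 -0. ] [  0.1   0.1 -31.9]
20.0 [ 6.5 -2.4 -0. ] [  0.1   0.1 -31.9]
```

View pics/w4.png

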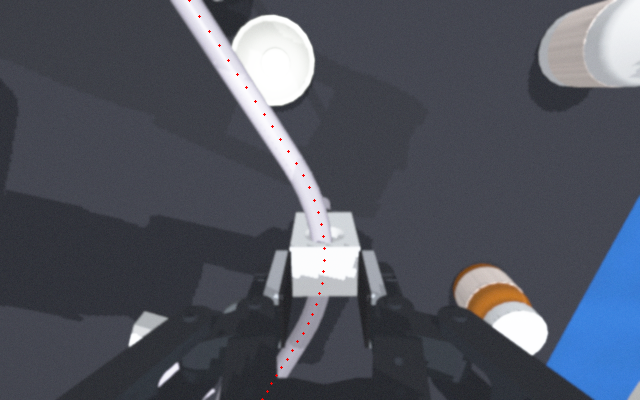

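It is mid-bend with no contact force, and the rod is centred in the hole at about (321,235). Next is the rest of the bend.

>>> drive_tool([
  [0.9,[1.1,0,0],-6.5],
  [0.9,[2,-0.2,0],-12.8],
  [0.9,[3,-0.4,0],-19.2],
  [0.9,[3.9,-0.8,0],-25.6],
  [0.9,[4.8,-1.3,0],-31.9],
  [0.9,[5.7,-1.8,0],-31.9],
  [0.9,[6.5,-2.4,0],-31.9],
  [0.9,[6.5,-2.4,0],-31.9],
  [0.9,[6.5,-2.4,0],-31.9],
])

```text
clock: 8.82
eef_pos: [585.0, -44.1, 175.9]
tcp_rot: [3.14, 0.003, 2.376]
contact_force: [-0.5, -0.6, -1.1]
opening: 0.339
```

```bash
python3 look.py pics/w5.png; python3 plan.py 176 0 20 32 44 56 68 80 92 104 116 128
python3 - <<'E'
from h import *
v=np.load('rail.npy')
f=r.grab_frame('top'); im=f['color'][:,:,::-1]
cv2.imwrite('pics/top5.png',im[120:320,200:440].repeat(3,0).repeat(3,1))
E
```

```text
8.825 [585.  -44.1 175.9] [3.140e+00 3.000e-03 2.376e+00] [-0.5 -0.6 -1.1] [-0.01 -0.03  0.04] 0.33900812692934823 s,d (np.float64(19.78390962766781), np.float64(0.24452849902640106))
20.0 [ 0.  0. -0.] [ 0.1  0.2 -0.1]
32.0 [ 1.2  0.  -0. ] [ 0.1  0.2 -0.1]
44.0 [ 2.4  0.  -0. ] [ 0.1  0.2 -0.1]
56.0 [ 3.6  0.  -0. ] [ 0.1  0.2 -0.1]
68.0 [ 4.8  0.  -0. ] [ 0.1  0.2 -0.1]
80.0 [ 6.  0. -0.] [ 0.1  0.2 -0.1]
92.0 [ 7.2  0.  -0. ] [ 0.1  0.2 -0.1]
104.0 [ 8.4  0.  -0. ] [ 0.1  0.2 -0.1]
116.0 [ 9.6  0.  -0. ] [ 0.1  0.2 -0.1]
128.0 [10.8  0.  -0. ] [ 0.1  0.2 -0.1]
```

View pics/w5.png

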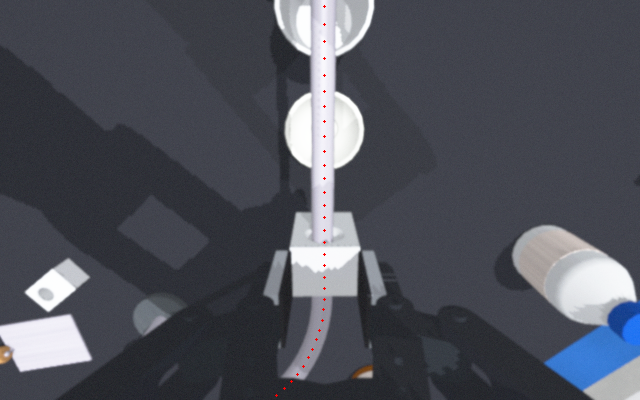

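The holder is past the bend. The dish is at (323,130) and the beaker is ahead at (323,10), both centred under the rod. Now along the long leg to s of about 116, then another look.

>>> drive_tool([
  [0.9,[1.2,0,0],0],
  [0.9,[2.4,0,0],0],
  [0.9,[3.6,0,0],0],
  [0.9,[4.8,0,0],0],
  [0.9,[6,0,0],0],
  [0.9,[7.2,0,0],0],
  [0.9,[8.4,0,0],0],
  [0.9,[9.6,0,0],0],
  [0.9,[9.6,0,0],0],
])

```text
clock: 10.05
eef_pos: [515.2, 22.9, 175.5]
tcp_rot: [3.14, 0.003, 2.376]
contact_force: [-0.1, 0.2, -0.2]
opening: 0.335
```

```bash
cat > bk.py <<'E'
from h import *
v=np.load('rail.npy')
s=r.sense(); f=r.grab_frame('wrist')
T=np.eye(4);T[:3,:3]=Ro.from_euler('xyz',s['tcp_rot']).as_matrix();T[:3,3]=s['eef_pos']
f['pose']=T@f['hand_eye']
im=f['color'][:,:,::-1].copy()
for q,c in [(144,(255,0,0)),(149,(0,255,0)),(154,(0,0,255))]:
    p,h=world(q,*v); t=np.linspace(0,2*np.pi,200)
    uv=proj(f,np.c_[p[0]+34*np.cos(t),p[1]+34*np.sin(t),0*t+80])
    for a in uv: cv2.circle(im,tuple(np.clip(a,-99,999).astype(int)),0,c,-1)
cv2.imwrite('pics/bk.png',im)
E
python3 look.py pics/w6.png;python3 bk.py; python3 plan.py 176 0 149
```

```text
10.05 [515.2  22.9 175.5] [3.140e+00 3.000e-03 2.376e+00] [-0.1  0.2 -0.2] [ 0.01 -0.06  0.06] 0.33460926890675874 s,d (np.float64(116.53659177484144), np.float64(0.22008059834023289))
149.0 [ 3.3 -0.  -0. ] [ 0.1  0.2 -0. ]
```

View pics/bk.png

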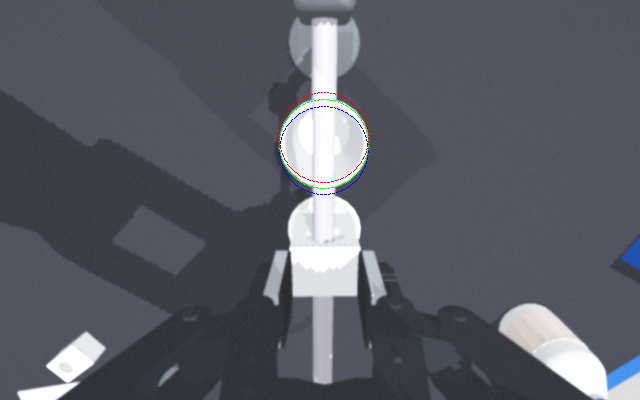

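The green circle (s = 149) matches the beaker rim. Final step: move 3.3 cm along, lower by the play, and release.

>>> drive_tool([
  [0.9,[1.1,0,0],0],
  [0.9,[2.2,0,0],0],
  [0.9,[3.3,0,0],0],
  [0.9,[3.3,0,0],0],
  [0.9,[3.3,0,0.3],0],
  [0.9,[3.3,0,0.3],0],
  [0.6,[3.3,0,0.3],0],
  [0.5,[3.3,0,0.3],0],
  [0.3,[3.3,0,0.3],0],
  [0,[3.3,0,0.3],0],
  [0,[3.3,0,0.3],0],
  [0,[3.3,0,0.3],0],
])

```text
clock: 11.65
eef_pos: [492.3, 45.2, 172.6]
tcp_rot: [3.14, 0.003, 2.376]
contact_force: [0.3, -0.2, -0.5]
opening: 1.0
```

```bash
python3 look.py pics/w7.png
```

```text
11.65 [492.3  45.2 172.6] [3.140e+00 3.000e-03 2.376e+00] [ 0.3 -0.2 -0.5] [ 0.01 -0.01 -0.01] 1.0002401208124108 s,d (np.float64(148.50493731533436), np.float64(0.04047388055265481))
```

View pics/w7.png

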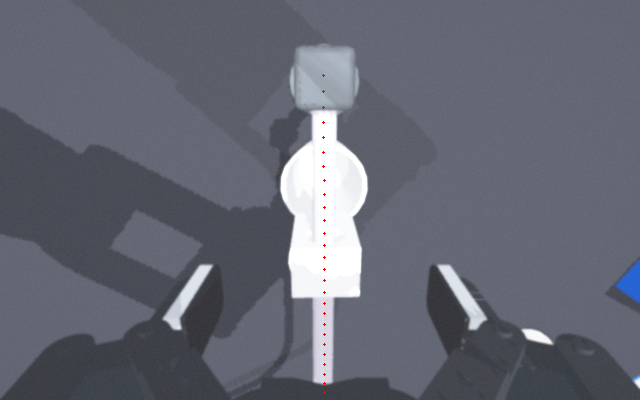

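The holder is released with the fingers clear of it. Raising the tool straight up, then checking.

>>> drive_tool([
  [0,[0,0,-4],0],
  [0,[0,0,-9],0],
  [0,[0,0,-14],0],
  [0,[0,0,-14],0],
  [0,[0,0,-14],0],
])

```text
clock: 12.32
eef_pos: [491.5, 45.3, 312.0]
tcp_rot: [3.14, 0.003, 2.376]
contact_force: [-0.2, -0.7, 0.4]
opening: 1.003
```

Run:
```python
from h import *
v=np.load('rail.npy')
s=r.sense(); f=r.grab_frame('wrist'); print(s['clock'],s['eef_pos'],s['contact_force'])
T=np.eye(4);T[:3,:3]=Ro.from_euler('xyz',s['tcp_rot']).as_matrix();T[:3,3]=s['eef_pos']
f['pose']=T@f['hand_eye']
im=f['color'][:,:,::-1].copy()
p,h=world(149,*v); R=Ro.from_euler('z',h).as_matrix()
for z in (-22,22):
    P=np.array([[12,15,z],[12,-15,z],[-12,-15,z],[-12,15,z]])@R.T+np.r_[p,189]
    cv2.polylines(im,[proj(f,P).round().astype(int).reshape(-1,1,2)],True,(0,0,255),1)
t=np.linspace(0,2*np.pi,200)
for a in proj(f,np.c_[p[0]+34*np.cos(t),p[1]+34*np.sin(t),0*t+80]): cv2.circle(im,tuple(a.astype(int)),0,(0,200,0),-1)
for k in r.spot_point('holder_center','wrist'): print('holder w',k['score'],ray(f,k['at'],189))
cv2.imwrite('pics/w8.png',im)
g=r.grab_frame('scene')
for t,z in [('holder_center',189),('dish',0),('beaker',0)]:
    for k in r.spot_point(t,'scene'): print(t,k['score'],ray(g,k['at'],z).round(1))
cv2.imwrite('pics/scene8.png',cv2.resize(g['color'][100:280,220:460,::-1],None,fx=3,fy=3))
```

```text
12.325 [491.46592437  45.33443412 312.04794448] [-0.24037724 -0.6675776   0.44427943]
holder w 0.58 [494.67940807  44.88879429 189.        ]
holder_center 0.92 [502.4  45.6 189. ]
dish 0.87 [552.  -28.3   0. ]
```

View pics/w8.png

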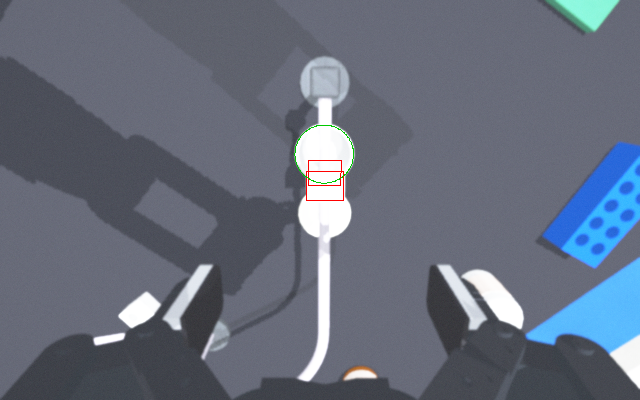

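View pics/scene8.png

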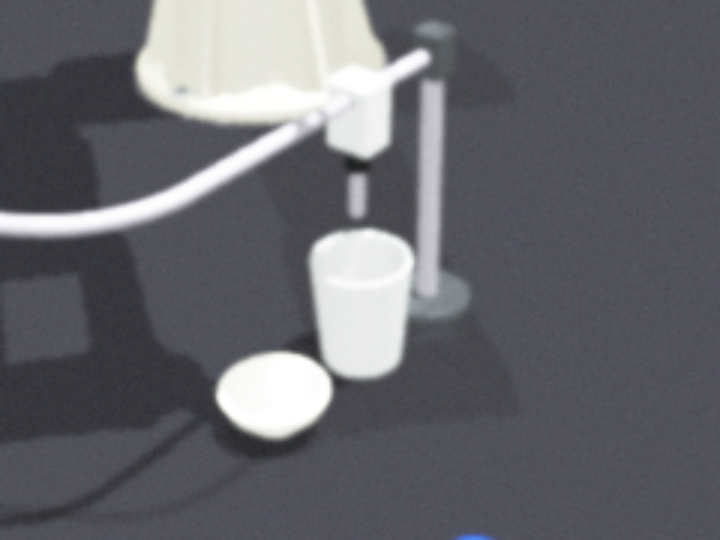

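Both pictures show the holder hanging upright over the beaker. In the scene crop the probe tip is at (357,215) and the rim centre at (361,257). The outlines at s = 149 match the rim and the block, and the dish is upright and looks unmoved.

```bash
python3 -c "
from rig import r
print(r.sign_off(), r.sense()['clock'])"
```

```text
the job is handed in; nothing more can be done
the job is handed in; nothing more can be done
```

I slid the holder along the short leg, round the bend and along the long leg. I released it over the tall beaker, which is the vessel farther from the bend, raised the tool clear and handed the job in at about 12.4 s of the 42 s allowed.

**Holder position:** It hangs free and upright. The last wrist picture puts it about 2 mm from the beaker centre, at (495, 45) against (493, 46) mm.

**Contact:** The readings I took while sliding and after release showed about 1 N or less. The highest was 5.6 N, when the gripper first closed. After release, the gripper was open and about 10 cm above the rod.

**Beaker and dish:** Both stand upright and look unmoved.

**Disagreements:**
- The scene-camera network put the holder about 8 mm off along world x. It was off by a similar amount before the grasp, so I take it as detector error; it is still inside the 20 mm limit.
- The scene-camera network found the dish about 5 mm from where it had put it at the start, within its usual scatter.
- The network did not report the beaker's origin in the last scene picture, so I checked the beaker by matching its rim outline instead.

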